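# Hang the pot box on the cleat and stand the blue pot in it

## Task

Hang the empty wooden pot box on the cleat stand, in the gap between the two things already hanging there: tip its top towards the stand, hook its rear strip over the cleat while it still leans, then bring it upright and let it drop down to lock, hanging straight with its back flat on the stand, and let go. Then stand the blue square pot gently in the hung box, upright and square with it. Leave the hanging neighbours, the brown pot and the spray bottle where they are.

Things in the scene. Friction and masses are not known exactly. Their poses are not given: they have to be found in the camera images.
- stand: Fixed plywood cleat stand, 520 mm long, 210 mm high. Origin on the table under the middle of its front; y along it, z up, front to -x. x = 0 is the front face of the cleat and of the stop rail (z 115 to 150) below it, both 18 mm thick and full length, on a board at x 18 to 36, top edge z 210. Feet under the ends reach to x -45, 30 high.
- cleat_edge (a point): Middle of the French cleat's sharp front top edge (x 0, z 200 mm in the stand's frame). From this edge the cleat's top falls at 45 degrees to z 182 at the board, so that a V groove opens upwards between cleat and board. The cleat runs the stand's whole length; axes as the stand's.
- pot_box: Loose empty plywood hanging box, 130 mm wide (y), 0.3 to 0.6 kg, upright on the table. Origin: underside, mid-width, plane of the back plate's rear face; z up, front to -x. Plate x -12 to 0, z 0 to 145, full width. Tray before it reaches to x -117. Locked: origin at x 0, z 121 mm in the stand's frame, axes parallel, plate flat on cleat and stop rail.
- box_grip (a point): Middle of the pot box's plate, 120 mm above its underside (x -6 in the box's frame): the plate, 12 mm thick across x, is free on both sides here from z 95 (top of the rear strip) to z 145 mm, its top edge; when the box is hung that part stands above the stand's board.
- hook_edge (a point): Middle of the hook edge of the pot box's rear strip (x 16, z 63 mm in the box's frame). The strip covers the plate's back, x 0 to 16, up to z 95; its underside is a 45 degree bevel rising from this edge to z 79 at the plate. To hook it leaning: lean of 0.1 to 0.3 rad, this point behind the cleat's edge and down in the groove.
- box_floor (a point): Centre of the pot box's inner floor, on its surface (x -60.5, y 0, z 12 mm in the box's frame), where the blue pot is to stand. Inner space 97 mm (x) by 114 mm (y); front and side walls 28 mm high above the floor, 8 mm thick; the back plate rises 133 mm above it.
- blue_pot: Loose blue square pot, open top, brown rim band: 60 x 60 mm, straight sides, 100 mm high, wall 6 mm, 0.25 to 0.4 kg. Origin at the centre of its underside, z up, x and y square to its sides. Stands on the table; it, the brown pot and the spray bottle share three places.
- hung_shelf: Neighbour hung loose on the cleat: wooden shelf 80 mm wide (y) with a dark hexagonal pot with yellow panels, reaching 87 mm before the cleat plane, 125 mm high. Frame as the pot box's, origin 121 mm above the table. The neighbours' origins are 242 mm apart along the stand, either one left: the gap, 162 mm wide, is centred midway.
- hung_cup: Neighbour hung loose on the cleat: wooden tool cup 80 mm wide (y) with three brushes, reaching 74 mm before the cleat plane, brush tips 180 mm above its underside. Frame as the hung shelf's.
- brown_pot: Bystander: dark brown round pot, 80 mm across the rim, 70 mm high, origin at the centre of its underside.
- spray_bottle: Bystander: green spray bottle with a white trigger head, 72 mm across, 178 mm high, nozzle reaching 52 mm to its -x; origin at the centre of its underside.
Not all that is in view belongs to the job. Leave any yellow look-alike of the pot_box alone. Leave any white look-alike of the blue_pot alone.

How it is judged:
By the outcome, as a careful person would: the job done as asked, in the order asked, and still so for the second after the job is handed in, with the robot touching nothing.
It also fails if it takes over 62 s, if anything falls off the work surface, if the arm or the gripper's body presses on something with over 40 N, if the wrist force passes 120 N, or if a joint passes its speed limit or range.

## Robot

A 7-joint arm with a two-finger parallel gripper is mounted at the origin on the work surface. World frame = base frame: x ahead of the robot, y to its left, z up, the work surface at z = 0. Lengths are in m, angles in rad, forces in N, time in s.
With the tool pointing down it reaches from about 0.4 to 0.85 m from the base axis. Payload 6.9 kg.
Tool frame: the origin (TCP) lies at the very end of the fingers, on their centre line; the grasp point (between the pads) lies 19 mm behind it (hold_point_z is the distance from the TCP to the grasp point, in m); z points along the fingers, y is the line along which they close (so a half turn about z gives the same grasp; the last joint's range is limited). The gripper opens to 85 mm and grips with 20 to 120 N. Pads are 22 mm wide; open, the fingers measure 114 mm over their backs; the gripper's body (76 mm by 85 mm) begins 54 mm behind the grasp point. The pads swing forward as they close: fully open they stand 13 mm farther back than shut.
Start: joints at [1.329, 0.507, -0.238, 1.5, 0.126, 1.149, -0.155], TCP at [0.213, -0.588, 0.231] pointing down, gripper open.
Joint ranges: [-3.08, 3.08], [-0.24, 2.05], [-1.43, 1.35], [0, 2.5], [-1.52, 4.66], [0.17, 1.96], [-2.89, 2.89]. Speed limits (rad/s): [2.39, 2.39, 3.14, 3.14, 3.14, 3.14, 3.14].

## Interface

Orientations are given as a unit quaternion [w, x, y, z].
In Python, from bench import * gives the robot as it stands.
- The arm moves only by the tool play_rows, never from a script. Its argument "deltas" is one flat list of numbers, 7 for each row, row after row: the turn, a rotation vector about the world's x, y, z scaled (see below), then the shift along the world's x, y, z scaled (see below), then the opening in per cent of the stroke, from 0 (shut) to 100 (fully open). In form: [wx, wy, wz, dx, dy, dz, jaw, wx, wy, wz, dx, dy, dz, jaw, ...]. A call has 1 to 5 rows; each row shifts and turns the commanded pose from where the row before left it; what a row does not reach is not made up. The controller multiplies each number of a shift by 50 mm and each number of a turn by 0.15 rad. A row lasts 1/10 s, in which the tool goes at most 50 mm and 8.59 degrees, less where a joint would pass 70% of its speed; a pose out of reach is approached as far as the arm can. A call with a number of a shift or a turn outside -1 to 1 is refused whole. A call with a gripper value outside its range is refused whole. The fingers move at their own pace and stop on an object; "grip_force" is the grip in N (left out, the last holds). Time passes only in rows, so rows that do not move let the fingers close. It gives the time, the measured TCP pose, the force, the opening and the grip force at its end, in the units of the state.
- state(): the state, without advancing time (a new reading comes with each control period).
- read_camera(name): name is "scene" or "side" or "wrist"; returns a dict with "image" (384x512x3 uint8, red, green, blue), "camera_matrix" (3x3 intrinsics, pixels), "D" ([k1, k2, p1, p2, k3] as OpenCV has them; the pictures are not rectified), "R" (3x3) and "t" (3): a world point X has camera coordinates R X + t. Camera axes: x right, y down, z forward; pixel columns grow to the right and rows downward; lengths in m; the calibration is good to about 2 mm. A picture is of the moment at which its call begins. There is no depth.
- sign_off(): hands the job in; it is judged then, once.
The state is a dict: "time": time; "q": joint angles; "joint_vel": joint speeds; "tau": joint torques, N m; "ee_pos": TCP position; "orientation": TCP orientation; "force": force on the tool from outside, world axes, zero at the start; "moment": the same for the moment, N m; "grip_width": finger opening in m; "finger_force": force on a finger pad.
Only numpy, scipy, OpenCV 4.12 (cv2) and the standard library are available. Lean on these libraries where they do the work, as an engineer would, in place of code of your own. Each camera call takes 0.05 s, during which the arm holds its last target. There are 200 camera calls.

## Working session

There is one attempt and no reset: what is moved stays moved. The work goes in short steps, Python scripts to look and compute and a tool call to move; the robot and the scene stay as the last step left them, time stands still between calls to the robot, and variables do not carry over. Pictures are saved under pics/ and viewed, at most 10 in all, crops included, and the job is handed in when it is done.

Besides the shell and the picture viewer there is one more tool, called after "Request:" as name(argument=value, ...), one argument or row to a line, values as JSON. play_rows: Moves the arm, as the interface text tells. Its arguments: {"type":"object","properties":{"deltas":{"type":"array","items":{"type":"number"}},"grip_force":{"type":"number"}},"required":["deltas"]}

```bash
mkdir -p pics; ls; python3 - <<'E'
from bench import *
import cv2,numpy as np,pickle
d={}
for n in("scene","side","wrist"):
    c=read_camera(n);d[n]=c;cv2.imwrite(f"pics/{n}0.png",c["image"][:,:,::-1])
    C=-c["R"].T@c["t"];print(n,C.round(3),c["R"][2].round(3),c["camera_matrix"][0,0],c["D"])
pickle.dump(d,open("cam0.pkl","wb"))
s=state();print({k:np.round(v,3) for k,v in s.items()})
a=np.hstack([d["scene"]["image"],d["side"]["image"]])
E
```

```text
pics
scene [1.186 0.522 0.998] [-0.549 -0.447 -0.707] 457.5649654259096 [-0.02183729  0.          0.          0.          0.        ]
side [-0.13   0.947  0.831] [ 0.484 -0.711 -0.51 ] 481.0794678055642 [-0.0900008  0.         0.         0.         0.       ]
wrist [ 0.282 -0.563  0.373] [-0.27  -0.097 -0.958] 338.65251250550386 [-0.09131689  0.          0.          0.          0.        ]
{'time': np.float64(0.15), 'q': array([ 1.328,  0.508, -0.238,  1.501,  0.126,  1.149, -0.155]), 'joint_vel': array([-0.001, -0.003,  0.001, -0.003,  0.   ,  0.   , -0.   ]), 'tau': array([-3.0000e-03, -6.2101e+01, -2.1900e+00, -2.4984e+01,  1.3000e-02,
        9.0000e-03, -0.0000e+00]), 'ee_pos': array([ 0.213, -0.587,  0.231]), 'orientation': array([-0.001,  0.985,  0.173, -0.   ]), 'force': array([-0.531,  0.263, -0.274]), 'moment': array([ 0.009, -0.037, -0.025]), 'finger_force': np.float64(0.0), 'grip_width': np.float64(0.085)}
```

View pics/scene0.png

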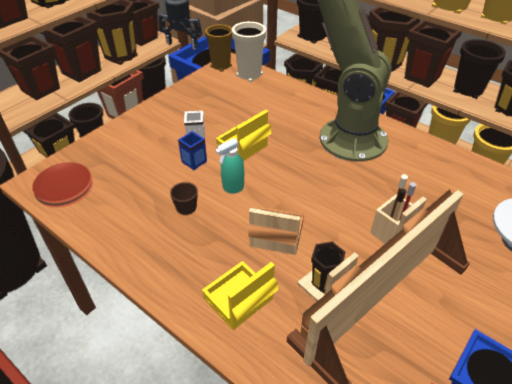

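View pics/side0.png

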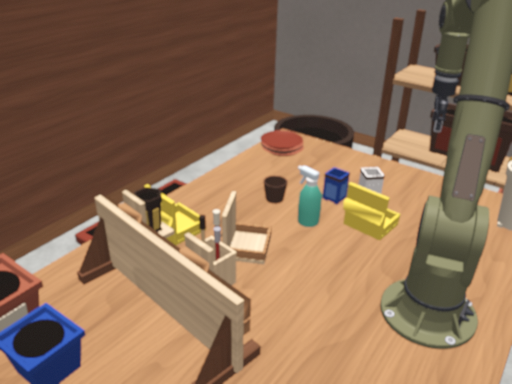

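```bash
python3 - <<'E'
import cv2
a=cv2.imread("pics/scene0.png")[100:345,165:485];cv2.imwrite("pics/sc1.png",cv2.resize(a,None,fx=2.4,fy=2.4,interpolation=cv2.INTER_CUBIC))
a=cv2.imread("pics/side0.png")[155:384,80:390];cv2.imwrite("pics/sd1.png",cv2.resize(a,None,fx=2.5,fy=2.5,interpolation=cv2.INTER_CUBIC))
E
```

```text
(no output)
```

View pics/sc1.png

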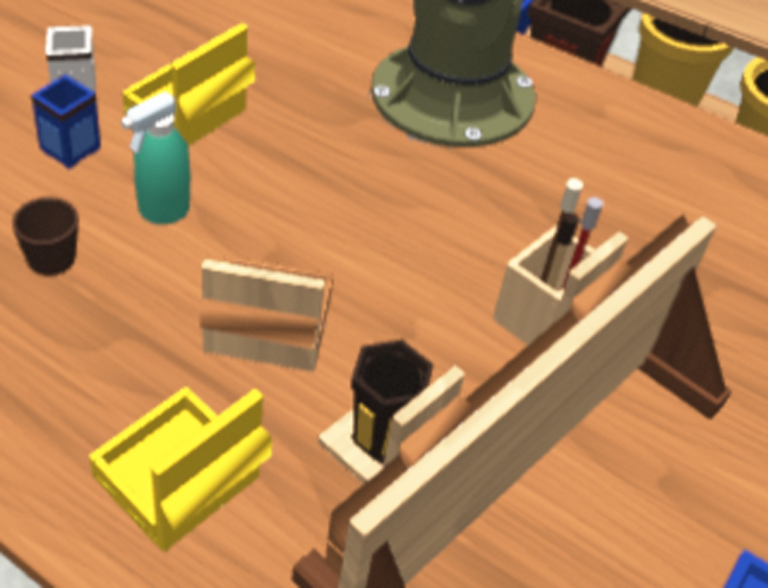

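View pics/sd1.png

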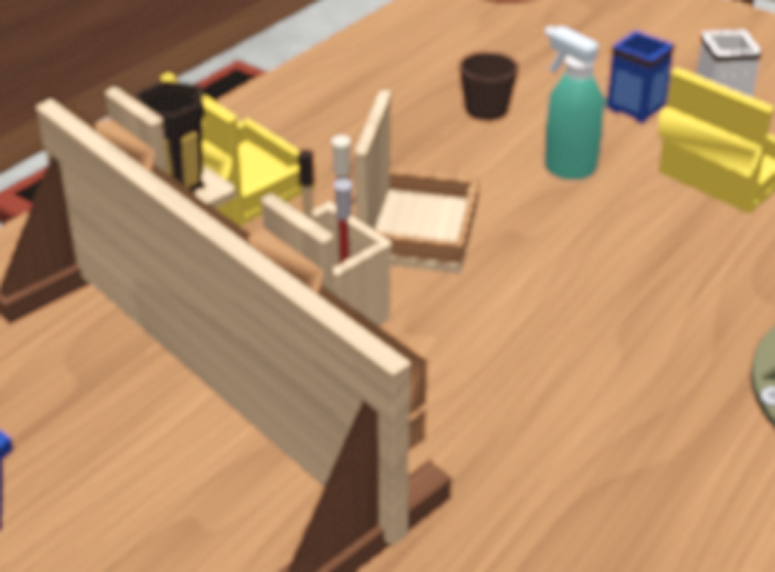

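```bash
cat > h.py <<'E'
import cv2,numpy as np,pickle
def ray(c,p):
    n=cv2.undistortPoints(np.array([[p]],float),c["camera_matrix"],c["D"] if isinstance(c["D"],np.ndarray) else np.array(c["D"]))[0,0]
    C=-c["R"].T@c["t"];return C,c["R"].T@np.array([n[0],n[1],1])
def onz(c,p,z):
    C,d=ray(c,p);return C+d*(z-C[2])/d[2]
def proj(c,X):
    return cv2.projectPoints(np.atleast_2d(np.array(X,float)),cv2.Rodrigues(c["R"])[0],c["t"],c["camera_matrix"],np.array(c["D"]))[0][:,0]
sc=lambda u,v:((u+.5)/2.4-.5+165,(v+.5)/2.4-.5+100)
sd=lambda u,v:((u+.5)/2.5-.5+80,(v+.5)/2.5-.5+155)
E
python3 - <<'E'
from h import *
d=pickle.load(open("cam0.pkl","rb"));S,D=d["scene"],d["side"]
def sh(l,c,f,pts,z):
    P=np.array([onz(c,f(*p),z) for p in pts])[:,:2];print(l,P.round(4).tolist(),"len",np.linalg.norm(np.diff(P,axis=0),axis=1).round(4),"ang",np.arctan2(*(P[1]-P[0])[::-1]).round(3));return P
sh("stand back top scene",S,sc,[(358,545),(714,226)],.21)
sh("stand front top scene",S,sc,[(350,520),(687,218)],.21)
sh("stand back side",D,sd,[(38,108),(388,377)],.21)
sh("stand front side",D,sd,[(58,100),(410,362)],.21)
sh("box rear top",S,sc,[(203,272),(323,289)],.145)
sh("box front top",S,sc,[(204,261),(324,280)],.145)
sh("box bottom rear",S,sc,[(205,352),(313,369)],.0)
sh("box top side",D,sd,[(374,95),(389,92)],.145)
sh("box front bottom side",D,sd,[(477,180),(462,268)],.04)
sh("pot rim S",S,sc,[(32,98),(65,75),(97,92),(68,113)],.1)
sh("pot rim D",D,sd,[(611,46),(642,33),(672,45),(641,59)],.1)
for c,n in((S,"scene"),(D,"side")):
    hsv=cv2.cvtColor(c["image"],cv2.COLOR_RGB2HSV);m=cv2.inRange(hsv,(105,130,40),(130,255,255))
    for k in cv2.findContours(m,cv2.RETR_EXTERNAL,cv2.CHAIN_APPROX_SIMPLE)[0]:
        if cv2.contourArea(k)>100:print(n,cv2.boundingRect(k))
E
```

```text
stand back top scene [[0.7864, 0.3392], [0.2679, 0.4238]] len [0.5254] ang 2.98
stand front top scene [[0.7723, 0.3221], [0.2741, 0.3979]] len [0.5039] ang 2.99
stand back side [[0.771, 0.3407], [0.2637, 0.4318]] len [0.5154] ang 2.964
stand front side [[0.7674, 0.3184], [0.2602, 0.4095]] len [0.5153] ang 2.964
box rear top [[0.5952, 0.0236], [0.5357, 0.135]] len [0.1263] ang 2.061
box front top [[0.5825, 0.0144], [0.5249, 0.1286]] len [0.1279] ang 2.038
box bottom rear [[0.5887, 0.0192], [0.5308, 0.1296]] len [0.1246] ang 2.054
box top side [[0.5886, 0.0314], [0.5792, 0.0159]] len [0.0181] ang -2.114
box front bottom side [[0.4845, -0.0278], [0.4071, 0.1165]] len [0.1637] ang 2.063
pot rim S [[0.4685, -0.3695], [0.4067, -0.3704], [0.4064, -0.3122], [0.461, -0.3115]] len [0.0617 0.0582 0.0546] ang -3.128
pot rim D [[0.4683, -0.3134], [0.4528, -0.3714], [0.4058, -0.3651], [0.4209, -0.3057]] len [0.0601 0.0474 0.0613] ang -1.832
scene (450, 330, 62, 54)
scene (180, 143, 26, 26)
scene (179, 132, 25, 16)
scene (169, 36, 40, 43)
side (0, 304, 84, 80)
side (324, 178, 23, 25)
side (327, 169, 21, 10)
```

Request:
play_rows(
  deltas=[0, 0, 0.8, 0.2, 0.2, 0.9, 100, 0, 0, 0.8, 0.45, 0.5, 0.5, 100, 0, 0, 0.8, 0.5, 0.6, 0.3, 100, 0, 0, 0.8, 0.5, 0.6, 0.3, 100, 0, 0, 0.8, 0.5, 0.6, 0.3, 100],
)

```text
time: 0.65
ee_pos: [0.3211, -0.4612, 0.3468]
orientation: [-0.0, 0.889, 0.458, -0.0]
force: [0.7, -0.1, -0.5]
grip_width: 0.0853
finger_force: 0.0
```

Request:
play_rows(
  deltas=[0, 0, 0.8, 0.5, 0.6, 0.3, 100, 0, 0, 0.8, 0.5, 0.5, 0.3, 100, 0, 0, 0.8, 0.5, 0.5, 0.3, 100, 0, 0, 0.8, 0.4, 0.4, 0.2, 100, 0, 0, 0, 0, 0, 0, 100],
)

```text
time: 1.15
ee_pos: [0.4191, -0.3585, 0.4028]
orientation: [0.001, 0.752, 0.659, 0.002]
force: [-0.3, -0.6, -0.4]
grip_width: 0.0855
finger_force: 0.0
```

```bash
cat >> h.py <<'E'
def tri(c1,p1,c2,p2):
    A,a=ray(c1,p1);B,b=ray(c2,p2);a=a/np.linalg.norm(a);b=b/np.linalg.norm(b)
    s=np.linalg.lstsq(np.stack([a,-b],1),B-A,rcond=None)[0];P=A+s[0]*a;Q=B+s[1]*b
    return (P+Q)/2,np.linalg.norm(P-Q)
def snap(n,name,crop=None,f=1):
    from bench import read_camera
    c=read_camera(n);pickle.dump(c,open(name+".pkl","wb"));im=c["image"][:,:,::-1]
    if crop:im=im[crop[1]:crop[3],crop[0]:crop[2]]
    cv2.imwrite(f"pics/{name}.png",cv2.resize(im,None,fx=f,fy=f,interpolation=cv2.INTER_CUBIC) if f!=1 else im);return c
E
python3 - <<'E'
from h import *
from bench import *
d=pickle.load(open("cam0.pkl","rb"));S,D=d["scene"],d["side"]
for l,a,b in(("shelf in",(462,372),(160,125)),("shelf out",(398,425),(108,90)),("cup in",(572,285),(265,200)),("cup out",(626,238),(330,240)),("standend cup",(714,226),(388,375)),("standend shelf",(358,545),(38,106))):
    P,e=tri(S,sc(*a),D,sd(*b));print(l,P.round(4),e.round(4))
c=snap("wrist","w1");s=state();print(s["time"],s["ee_pos"],s["orientation"],s["q"].round(2))
hsv=cv2.cvtColor(c["image"],cv2.COLOR_RGB2HSV);m=cv2.inRange(hsv,(105,130,40),(130,255,255))
for k in cv2.findContours(m,cv2.RETR_EXTERNAL,cv2.CHAIN_APPROX_SIMPLE)[0]:
    if cv2.contourArea(k)>100:print(cv2.boundingRect(k),cv2.minAreaRect(k))
E
```

```text
shelf in [0.6109 0.3242 0.2414] 0.0027
shelf out [0.6939 0.3124 0.2445] 0.0009
cup in [0.4567 0.3516 0.2382] 0.0042
cup out [0.3736 0.3662 0.2431] 0.0042
standend cup [0.2667 0.4253 0.2073] 0.0042
standend shelf [0.7822 0.3355 0.2041] 0.0049
1.2 [ 0.4170605  -0.36076501  0.40183095] [4.47169596e-04 7.54411932e-01 6.56400975e-01 4.44942548e-04] [ 1.05  0.33 -0.58  1.36  0.18  1.5   0.35]
(244, 115, 47, 50) ((267.0885009765625, 139.32745361328125), (47.49456787109375, 44.70077133178711), 86.18592071533203)
```

View pics/w1.png

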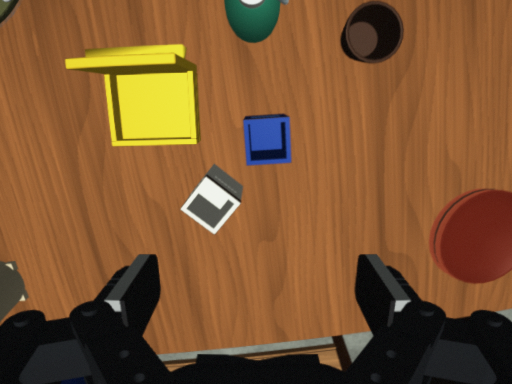

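Request:
play_rows(
  deltas=[0, 0, 0.41, 0.28, 0.87, -0.04, 100, 0, 0, 0.41, 0.28, 0.87, -0.04, 100, 0, 0, 0.41, 0.28, 0.87, -0.04, 100, 0, 0, 0.41, 0.28, 0.87, -0.04, 100, 0, 0, 0.41, 0.28, 0.87, -0.04, 100],
)

```text
time: 1.7
ee_pos: [0.4851, -0.1449, 0.3907]
orientation: [-0.0, 0.647, 0.762, -0.001]
force: [-0.1, -0.2, 0.5]
grip_width: 0.0854
finger_force: 0.0
```

Request:
play_rows(
  deltas=[0, 0, 0.41, 0.28, 0.87, -0.04, 100, 0, 0, 0.41, 0.28, 0.87, -0.04, 100, 0, 0, 0.41, 0.28, 0.87, -0.04, 100, 0, 0, 0.41, 0.28, 0.87, -0.04, 100, 0, 0, 0.41, 0.28, 0.87, -0.04, 100],
)

```text
time: 2.2
ee_pos: [0.5559, 0.0722, 0.3805]
orientation: [-0.0, 0.523, 0.852, -0.001]
force: [0.5, -0.4, 1.7]
grip_width: 0.0856
finger_force: 0.0
```

Request:
play_rows(
  deltas=[0, 0, 0, 0, 0, 0, 100, 0, 0, 0, 0, 0, 0, 100],
)

```text
time: 2.4
ee_pos: [0.5555, 0.0723, 0.3803]
orientation: [-0.001, 0.522, 0.853, -0.001]
force: [0.1, -0.4, -0.8]
grip_width: 0.0856
finger_force: 0.0
```

```bash
python3 - <<'E'
from h import *
from bench import *
c=snap("wrist","w2",None,1.5);s=state();print(s["time"],s["ee_pos"],s["orientation"],s["q"].round(2))
E
```

```text
2.45 [0.55554318 0.07090177 0.38044854] [-2.95749354e-04  5.23219313e-01  8.52197565e-01 -8.79513923e-04] [ 0.36  0.4  -0.84  1.38  0.29  1.49  0.  ]
```

View pics/w2.png

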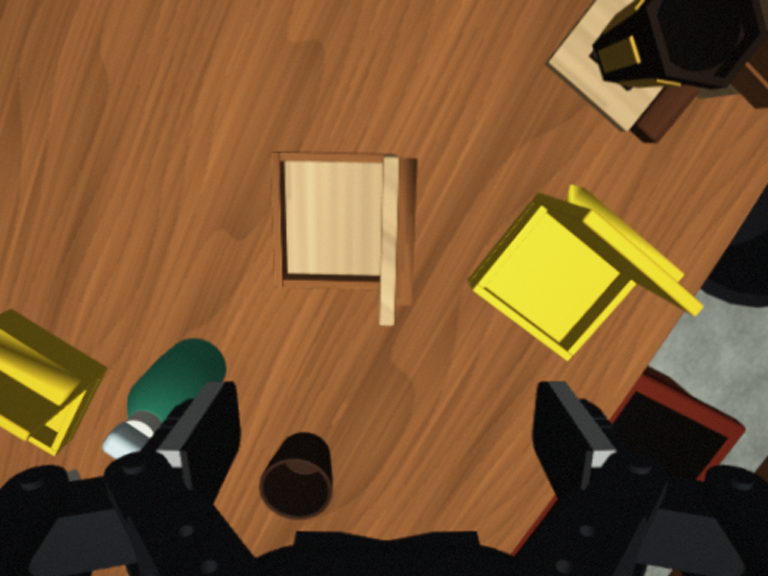

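```bash
python3 - <<'E'
from h import *
c=pickle.load(open("w2.pkl","rb"))
p=[(385,156),(399,156),(379.5,325),(394,325.5)]
P=np.array([onz(c,((u+.5)/1.5-.5,(v+.5)/1.5-.5),.145)[:2] for u,v in p]);print(P.round(4))
m0,m1=(P[0]+P[1])/2,(P[2]+P[3])/2;v=m0-m1;print("mid",(m0+m1)/2,"len",np.linalg.norm(v),"yaw",np.arctan2(v[1],v[0])-np.pi/2,"thick",np.linalg.norm(P[0]-P[1]),np.linalg.norm(P[2]-P[3]))
print(proj(c,[0.5555,0.071,0.361]))
E
```

```text
[[0.5251 0.1289]
 [0.5341 0.1335]
 [0.5798 0.0116]
 [0.5902 0.0165]]
mid [0.55727275 0.07262663] len 0.12959873184518908 yaw 0.4417557179807412 thick 0.010099181769203738 0.01145920986115421
[[256.54412039 242.69081427]]
```

Request:
play_rows(
  deltas=[0, 0, 0.89, -0.07, 0.6, 0.2, 100, 0, 0, 0.89, -0.07, 0.6, 0.2, 100, 0, 0, 0.89, -0.07, 0.6, 0.2, 100, 0, 0, 0.89, -0.07, 0.6, 0.2, 100, 0, 0, 0.89, -0.07, 0.6, 0.2, 100],
)

```text
time: 2.95
ee_pos: [0.5387, 0.2205, 0.4316]
orientation: [0.0, 0.214, 0.977, -0.001]
force: [-0.1, 0.2, 0.3]
grip_width: 0.0855
finger_force: 0.0
```

Request:
play_rows(
  deltas=[0, 0, 0.89, -0.07, 0.6, 0.2, 100, 0, 0, 0.89, -0.07, 0.6, 0.2, 100, 0, 0, 0, 0, 0, 0, 100, 0, 0, 0, 0, 0, 0, 100],
)

```text
time: 3.35
ee_pos: [0.5317, 0.2809, 0.451]
orientation: [0.0, 0.084, 0.996, -0.001]
force: [0.5, -0.8, -0.7]
grip_width: 0.0855
finger_force: 0.0
```

```bash
python3 - <<'E'
from h import *
from bench import *
c=snap("wrist","w3",None,1.5);s=state();print(s["time"],s["ee_pos"],s["orientation"],s["q"].round(2))
E
```

```text
3.4 [0.53206661 0.28016775 0.45082272] [ 1.66245627e-04  8.46499504e-02  9.96410385e-01 -8.38629170e-04] [-0.    0.52 -1.06  1.09  0.46  1.76  0.5 ]
```

View pics/w3.png

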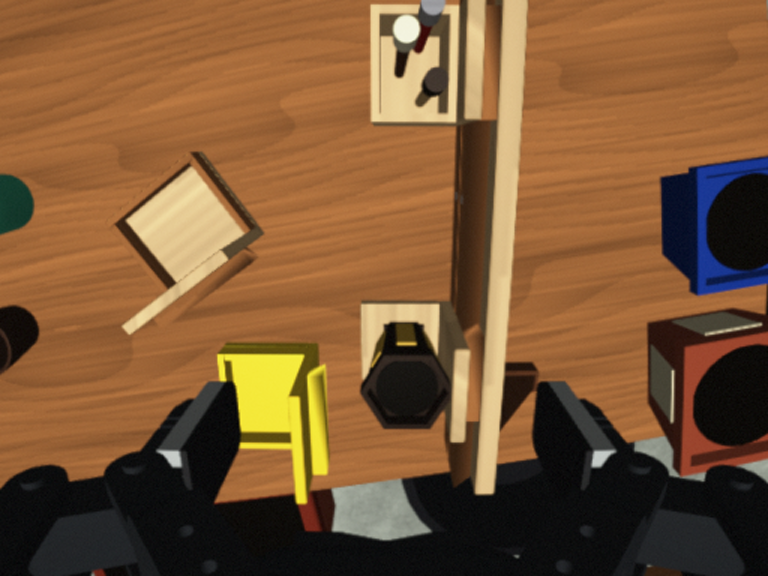

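```bash
cat >> h.py <<'E'
w15=lambda u,v:((u+.5)/1.5-.5,(v+.5)/1.5-.5)
E
python3 - <<'E'
from h import *
c=pickle.load(open("w3.pkl","rb"))
g=cv2.resize(c["image"],None,fx=1.5,fy=1.5,interpolation=cv2.INTER_CUBIC).astype(int)
for v in (150,200,250,300,440,470): print(v,[(u,tuple(g[v,u])) for u in range(448,530,4)] if v in(200,) else "", "edges",[u for u in range(450,530) if abs(g[v,u+1].sum()-g[v,u-1].sum())>70])
P=lambda u,v,z:onz(c,w15(u,v),z)[:2]
f=np.array([P(500,30,.21),P(477,480,.21)]);b=np.array([P(523.5,30,.21),P(495,480,.21)])
for n,l in(("front",f),("back",b)):
    d=l[0]-l[1];print(n,l.round(4).tolist(),"ang",np.arctan2(d[1],d[0]).round(4))
d=f[0]-f[1];d/=np.linalg.norm(d);nn=np.array([d[1],-d[0]]);print("xs",nn,"board thickness",(b-f[0])@nn)
for n,(u,v) in dict(cupin1=(466,118.5),cupin2=(483,120),shin1=(451,346),shin2=(469,350),shout1=(450,441.5),shout2=(465,441.5)).items():
    q=P(u,v,.242);r=q-f[0];print(n,q.round(4),"xs",18+1e3*r@nn,"ys rel",1e3*r@d)
E
```

```text
150  edges [454, 455, 456, 495, 496, 497, 498, 518, 519, 520]
200 [(448, (np.int64(168), np.int64(110), np.int64(60))), (452, (np.int64(152), np.int64(98), np.int64(54))), (456, (np.int64(61), np.int64(41), np.int64(27))), (460, (np.int64(75), np.int64(57), np.int64(44))), (464, (np.int64(56), np.int64(35), np.int64(20))), (468, (np.int64(57), np.int64(35), np.int64(19))), (472, (np.int64(65), np.int64(40), np.int64(21))), (476, (np.int64(73), np.int64(44), np.int64(25))), (480, (np.int64(80), np.int64(50), np.int64(26))), (484, (np.int64(92), np.int64(55), np.int64(30))), (488, (np.int64(77), np.int64(61), np.int64(41))), (492, (np.int64(84), np.int64(68), np.int64(45))), (496, (np.int64(216), np.int64(185), np.int64(133))), (500, (np.int64(223), np.int64(192), np.int64(139))), (504, (np.int64(222), np.int64(192), np.int64(139))), (508, (np.int64(222), np.int64(191), np.int64(138))), (512, (np.int64(227), np.int64(197), np.int64(142))), (516, (np.int64(199), np.int64(162), np.int64(110))), (520, (np.int64(151), np.int64(96), np.int64(53))), (524, (np.int64(155), np.int64(98), np.int
[... 285 characters left out ...]
 477, 478, 479, 480, 497, 498, 499]
470  edges [450, 451, 475, 476, 477, 478, 494, 495, 496, 497]
front [[0.3952, 0.3836], [0.7572, 0.3237]] ang 2.9777
back [[0.3976, 0.4], [0.7602, 0.3397]] ang 2.9768
xs [0.16317764 0.9865967 ] board thickness [0.01663546 0.01631735]
cupin1 [0.4519 0.3467] xs -9.098631923347323 ys rel -61.95865166377293
cupin2 [0.4547 0.3578] xs 2.2422058771839257 ys rel -62.855428230828046
shin1 [0.6103 0.3151] xs -14.456185995052536 ys rel -223.39576368799553
shin2 [0.6158 0.328 ] xs -0.8408973304209937 ys rel -226.72198340070133
shout1 [0.6918 0.3038] xs -12.333800003205859 ys rel -305.6111092802385
shout2 [0.6939 0.3156] xs -0.32429645826897513 ys rel -305.7662803035038
```

```bash
python3 - <<'E'
from h import *
c=pickle.load(open("w3.pkl","rb"))
P=lambda u,v,z:onz(c,w15(u,v),z)[:2]
vs=[150,200,250,300,440,470]
F=np.array([P(u,v,.21) for u,v in zip([496.5,493.6,490.5,487.5,478.5,476.5],vs)]);B=np.array([P(u,v,.21) for u,v in zip([519,516,513,509.5,498,495.5],vs)])
M=(F+B)/2;l=cv2.fitLine(M.astype(np.float32),cv2.DIST_L2,0,.001,.001).ravel();d=l[:2]*(-np.sign(l[0]));n=np.array([d[1],-d[0]])
print("dir",d,"ang",np.arctan2(d[1],d[0]),"yaw",np.arctan2(n[1],n[0]),"resid",((M-l[2:])@n).round(4),"thick",((B-F)@n).round(4))
o=l[2:]-.027*n  # x=0 line
for q in (P(466,118.5,.242),P(483,120,.242),P(451,346,.242),P(469,350,.242),P(450,441.5,.242),P(465,441.5,.242)):
    print(((q-o)@n*1e3).round(1),((q-o)@d*1e3).round(1))
yc=((P(474,119,.242)+P(460,348,.242))/2-o)@d
print("gap centre on x=0:",o+yc*d, "grip locked",o+yc*d-.006*n)
E
```

```text
dir [-0.985588    0.16916357] ang 2.9716117 yaw 1.4008154 resid [ 0.0001 -0.     -0.     -0.     -0.0001  0.0001] thick [0.0167 0.017  0.0175 0.0176 0.0171 0.0171]
-9.3 144.1
2.1 143.3
-13.7 -17.3
-0.0 -20.6
-11.0 -99.5
1.0 -99.6
gap centre on x=0: [0.53400179 0.34204821] grip locked [0.53298681 0.33613468]
```

Request:
play_rows(
  deltas=[0, 0, -0.8, 0.063, -0.52, -0.55, 100, 0, 0, -0.8, 0.063, -0.52, -0.55, 100, 0, 0, -0.8, 0.063, -0.52, -0.55, 100, 0, 0, -0.8, 0.063, -0.52, -0.55, 100, 0, 0, -0.8, 0.063, -0.52, -0.55, 100],
)

```text
time: 3.9
ee_pos: [0.5471, 0.148, 0.3124]
orientation: [0.0, 0.378, 0.926, -0.001]
force: [0.8, -0.4, -0.7]
grip_width: 0.0856
finger_force: 0.0
```

Request:
play_rows(
  deltas=[0, 0, -0.8, 0.063, -0.52, -0.55, 100, 0, 0, -0.8, 0.063, -0.52, -0.55, 100, 0, 0, -0.8, 0.063, -0.52, -0.55, 100, 0, 0, 0, 0, 0, 0, 60, 0, 0, 0, 0, 0, 0, 60],
)

```text
time: 4.4
ee_pos: [0.556, 0.0714, 0.2308]
orientation: [-0.0, 0.535, 0.845, -0.001]
force: [0.4, 1.2, -0.2]
grip_width: 0.059
finger_force: 0.0
```

Request:
play_rows(
  deltas=[0, 0, 0, 0.025, 0.025, -0.8, 60, 0, 0, 0, 0, 0, -0.8, 60, 0, 0, 0, 0, 0, -0.6, 60, 0, 0, 0, 0, 0, -0.37, 60, 0, 0, 0, 0, 0, 0, 60],
)

```text
time: 4.9
ee_pos: [0.5565, 0.0756, 0.1014]
orientation: [-0.001, 0.533, 0.846, -0.001]
force: [0.4, -0.1, 0.6]
grip_width: 0.0514
finger_force: 0.0
```

Request:
play_rows(
  deltas=[0, 0, 0, 0, 0, 0, 0, 0, 0, 0, 0, 0, 0, 0, 0, 0, 0, 0, 0, 0, 0, 0, 0, 0, 0, 0, 0, 0, 0, 0, 0, 0, 0, 0, 0],
  grip_force=70,
)

```text
time: 5.4
ee_pos: [0.5576, 0.0756, 0.1045]
orientation: [0.001, 0.533, 0.846, 0.0]
force: [-3.5, -1.3, 8.3]
grip_width: 0.0111
finger_force: 68.1
```

Request:
play_rows(
  deltas=[0, 0, 0, 0, 0, 0, 0, 0, 0, 0, 0, 0, 0, 0],
)

```text
time: 5.6
ee_pos: [0.5575, 0.0756, 0.1045]
orientation: [0.001, 0.533, 0.846, 0.0]
force: [-2.8, -0.8, 7.2]
grip_width: 0.0115
finger_force: 68.1
```

Request:
play_rows(
  deltas=[0, 0, 0, 0, 0, 0.3, 0, 0, 0, 0, 0, 0, 0.7, 0, 0, 0, 0, 0, 0, 0.9, 0, 0, 0, 0, 0, 0, 0.9, 0, 0, 0, 0, 0, 0, 0.9, 0],
)

```text
time: 6.1
ee_pos: [0.5568, 0.0756, 0.29]
orientation: [0.0, 0.533, 0.846, 0.0]
force: [1.7, -0.4, -5.3]
grip_width: 0.0112
finger_force: 68.8
```

Request:
play_rows(
  deltas=[0, 0, 0.64, -0.12, 0.14, 0.2, 0, 0, 0, 0.64, -0.12, 0.14, 0, 0, 0, 0, 0.64, -0.12, 0.14, 0, 0, 0, 0, 0.64, -0.12, 0.14, 0, 0, 0, 0, 0.64, -0.12, 0.14, 0, 0],
)

```text
time: 6.6
ee_pos: [0.5268, 0.1108, 0.2982]
orientation: [0.0, 0.315, 0.949, -0.0]
force: [0.3, 0.5, -4.7]
grip_width: 0.0114
finger_force: 68.8
```

Request:
play_rows(
  deltas=[0, 0, 0.64, -0.12, 0.14, 0, 0, 0, 0, 0.64, -0.12, 0.14, 0, 0, 0, 0, 0.64, -0.12, 0.14, 0, 0, 0, 0, 0.64, -0.12, 0.14, 0, 0, 0, 0, 0.64, -0.12, 0.14, 0, 0],
)

```text
time: 7.1
ee_pos: [0.4968, 0.1458, 0.2981]
orientation: [0.0, 0.08, 0.997, -0.0]
force: [0.5, -0.2, -5.2]
grip_width: 0.0112
finger_force: 68.8
```

```bash
python3 - <<'E'
from h import *
from bench import *
c=snap("wrist","w4",None,1.5);s=state();print({k:np.round(s[k],4) for k in("time","ee_pos","orientation","q","force","moment","grip_width")})
E
```

```text
{'time': np.float64(7.15), 'ee_pos': array([0.4957, 0.1472, 0.2982]), 'orientation': array([-1.000e-04,  7.630e-02,  9.971e-01,  0.000e+00]), 'q': array([ 0.402 ,  0.4452, -1.1232,  1.6579,  0.4141,  1.3036,  0.6224]), 'force': array([-1.8052,  1.0156, -4.5328]), 'moment': array([ 0.1869,  0.0669, -0.0156]), 'grip_width': np.float64(0.011)}
```

View pics/w4.png

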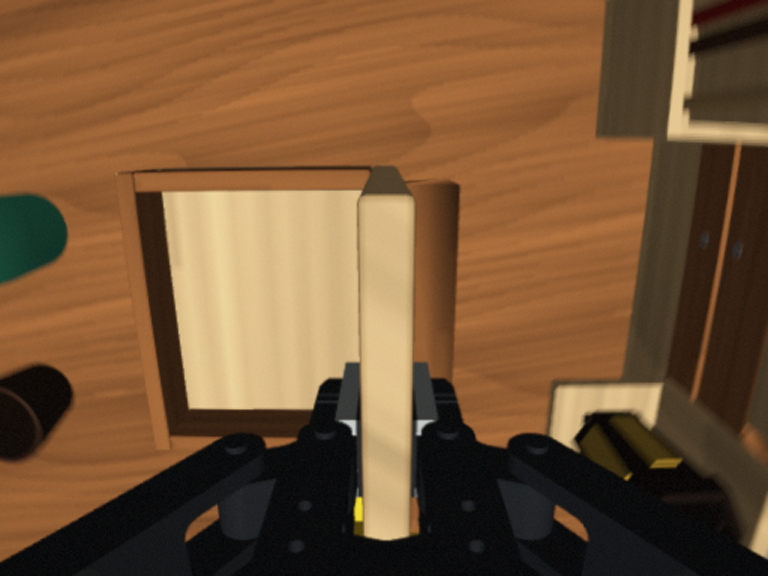

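Request:
play_rows(
  deltas=[-0.33, 0.056, -0.03, 0, 0, 0, 0, -0.33, 0.056, 0, 0, 0, 0, 0, -0.33, 0.056, 0, 0, 0, 0, 0, -0.33, 0.056, 0, 0, 0, 0, 0, 0, 0, 0, 0, 0, 0, 0],
)

```text
time: 7.65
ee_pos: [0.4971, 0.1471, 0.2978]
orientation: [-0.008, 0.083, 0.991, -0.1]
force: [0.4, 0.1, -3.6]
grip_width: 0.011
finger_force: 68.9
```

```bash
cat >> h.py <<'E'
G=np.array([.534,.342]);YAW=1.4008;NS=np.array([np.cos(YAW),np.sin(YAW)]);DS=np.array([-NS[1],NS[0]])
def st(p):
    p=np.asarray(p);r=p[:2]-G;return np.array([r@NS,r@DS,p[2]])*1e3
from scipy.spatial.transform import Rotation as Rn
def report():
    from bench import state
    s=state();w,x,y,z=s["orientation"];R=Rn.from_quat([x,y,z,w]).as_matrix()
    S=np.array([[*NS,0],[*DS,0],[0,0,1]])  # world->stand
    Q=S@R; # tool axes in the stand frame: expect y=(1,0,0), z=(0,0,-1), x=(0,1,0)
    lean=np.arctan2(-Q[0,2],-Q[2,2]);roll=np.arctan2(Q[1,2],-Q[2,2]);yaw=np.arctan2(Q[1,1],Q[0,1])
    t=st(s["ee_pos"]);d=np.array([22,-41.5]);c,sn=np.cos(lean),np.sin(lean)
    print("t",round(float(s["time"]),2),"tcp_s",t.round(1),"lean",lean.round(3),"roll",roll.round(3),"yaw",yaw.round(3),"F",s["force"].round(1),"M",s["moment"].round(2),"w",round(float(s["grip_width"]),4),
     "hook",(t[0]+d[0]*c+d[1]*sn).round(1),(t[2]-d[0]*sn+d[1]*c).round(1))
E
python3 - <<'E'
from h import *
report()
c=pickle.load(open("w4.pkl","rb"))
for p in((360,196),(412,196)):
    q=onz(c,w15(*p),.3385);print(st(q),st([.4957,.1472,.298]))
E
```

```text
t 7.65 tcp_s [-198.3    3.4  297.8] lean 0.201 roll -0.0 yaw 0.002 F [ 0.4  0.1 -3.6] M [ 0.68 -0.07 -0.03] w 0.011 hook -185.1 252.8
[-206.35079262   66.05174514  338.5       ] [-198.47157896    4.791904    298.        ]
[-196.03551516   66.14013074  338.5       ] [-198.47157896    4.791904    298.        ]
```

Request:
play_rows(
  deltas=[0, 0, 0, 0.04, 0.24, 0, 0, 0, 0, 0, 0.1, 0.58, 0, 0, 0, 0, 0, 0.1, 0.58, 0, 0, 0, 0, 0, 0.1, 0.58, 0, 0, 0, 0, 0, 0.1, 0.58, 0, 0],
)

```text
time: 8.15
ee_pos: [0.52, 0.2749, 0.2979]
orientation: [-0.008, 0.085, 0.991, -0.099]
force: [0.3, -0.1, -4.1]
grip_width: 0.011
finger_force: 69.0
```

Request:
play_rows(
  deltas=[0, 0, 0, 0.1, 0.58, 0, 0, 0, 0, 0, 0.08, 0.48, 0, 0, 0, 0, 0, 0.04, 0.22, 0, 0, 0, 0, 0, 0, 0, 0, 0, 0, 0, 0, 0, 0, 0, 0],
)

```text
time: 8.65
ee_pos: [0.5307, 0.3369, 0.2977]
orientation: [-0.008, 0.084, 0.991, -0.1]
force: [0.5, -0.0, -4.1]
grip_width: 0.011
finger_force: 69.1
```

```bash
python3 - <<'E'
from h import *
report()
S=snap("scene","s5",(265,170,465,345),1)
D=snap("side","d5",(110,170,310,345),1)
a=np.hstack([cv2.imread("pics/s5.png"),cv2.imread("pics/d5.png")]);cv2.imwrite("pics/both5.png",cv2.resize(a,None,fx=2,fy=2,interpolation=cv2.INTER_CUBIC))
E
```

```text
t 8.65 tcp_s [ -5.6   2.4 297.7] lean 0.201 roll -0.0 yaw 0.0 F [ 0.5 -0.  -4.1] M [ 0.57 -0.09  0.04] w 0.011 hook 7.7 252.7
```

View pics/both5.png

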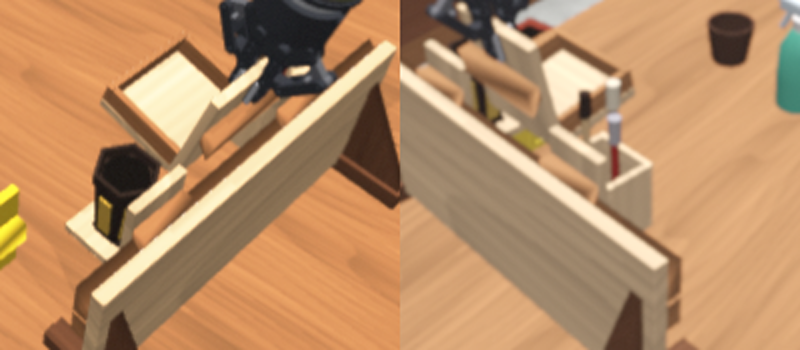

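Request:
play_rows(
  deltas=[0, 0, 0, 0.008, 0.046, -0.4, 0, 0, 0, 0, 0, 0, -0.3, 0, 0, 0, 0, 0, 0, -0.2, 0, 0, 0, 0, 0, 0, -0.12, 0, 0, 0, 0, 0, 0, 0, 0],
)

```text
time: 9.25
ee_pos: [0.5309, 0.3393, 0.246]
orientation: [-0.009, 0.084, 0.991, -0.1]
force: [1.0, 0.2, -4.2]
grip_width: 0.0112
finger_force: 69.0
```

Request:
play_rows(
  deltas=[0, 0, 0, 0, 0, -0.06, 0, 0, 0, 0, 0, 0, -0.06, 0, 0, 0, 0, 0, 0, 0, 0],
)

```text
time: 9.55
ee_pos: [0.5308, 0.34, 0.2407]
orientation: [-0.008, 0.084, 0.991, -0.1]
force: [-0.0, -0.4, -5.1]
grip_width: 0.0114
finger_force: 69.0
```

```bash
python3 -c "
from h import *
report()"
```

```text
t 9.55 tcp_s [ -2.5   2.8 240.7] lean 0.201 roll -0.0 yaw 0.001 F [-0.  -0.4 -5.1] M [ 0.59 -0.12  0.  ] w 0.0114 hook 10.7 195.6
```

Request:
play_rows(
  deltas=[0, 0, 0, 0, 0, -0.05, 0, 0, 0, 0, 0, 0, 0, 0, 0.33, -0.056, 0, -0.005, -0.032, -0.018, 0, 0.33, -0.056, 0, -0.005, -0.032, -0.018, 0, 0, 0, 0, 0, 0, 0, 0],
)

```text
time: 10.05
ee_pos: [0.531, 0.335, 0.2368]
orientation: [-0.004, 0.085, 0.995, -0.05]
force: [0.1, -0.5, -4.6]
grip_width: 0.0112
finger_force: 69.0
```

Request:
play_rows(
  deltas=[0.33, -0.056, 0, -0.005, -0.032, -0.018, 0, 0.33, -0.056, 0, -0.005, -0.032, -0.018, 0, 0, 0, 0, 0, 0, 0, 0],
)

```text
time: 10.35
ee_pos: [0.5303, 0.3318, 0.2346]
orientation: [0.0, 0.085, 0.996, -0.001]
force: [-0.1, -1.7, -3.9]
grip_width: 0.011
finger_force: 69.0
```

```bash
python3 -c "
from h import *
report()"
```

```text
t 10.35 tcp_s [-10.7   1.9 234.6] lean 0.002 roll -0.0 yaw -0.001 F [-0.1 -1.7 -3.9] M [-0.    0.   -0.03] w 0.011 hook 11.3 193.1
```

Request:
play_rows(
  deltas=[0, 0, 0, 0.004, 0.026, -0.05, 0, 0, 0, 0, 0.004, 0.026, -0.05, 0, 0, 0, 0, 0, 0, 0, 0],
)

```text
time: 10.65
ee_pos: [0.5297, 0.3371, 0.2291]
orientation: [-0.001, 0.084, 0.996, -0.0]
force: [0.0, -0.2, -4.4]
grip_width: 0.0114
finger_force: 69.0
```

Request:
play_rows(
  deltas=[0, 0, 0, 0.006, 0.035, -0.04, 0, 0, 0, 0, 0.006, 0.035, -0.03, 0, 0, 0, 0, 0, 0, 0, 0],
)

```text
time: 10.95
ee_pos: [0.5306, 0.3389, 0.2258]
orientation: [-0.0, 0.084, 0.996, -0.001]
force: [-1.4, -4.5, -3.0]
grip_width: 0.0113
finger_force: 69.2
```

```bash
python3 -c "
from h import *
report()"
```

```text
t 10.95 tcp_s [ -3.6   2.8 225.8] lean 0.003 roll 0.0 yaw 0.001 F [-1.4 -4.5 -3. ] M [-0.77  0.25 -0.05] w 0.0113 hook 18.3 184.3
```

Request:
play_rows(
  deltas=[0, 0, 0, 0, 0, -0.02, 0, 0, 0, 0, 0, 0, -0.02, 0, 0, 0, 0, 0, 0, 0, 0],
)

```text
time: 11.25
ee_pos: [0.5307, 0.3389, 0.2257]
orientation: [0.0, 0.085, 0.996, -0.001]
force: [-4.5, -8.3, 9.4]
grip_width: 0.0111
finger_force: 71.1
```

```bash
python3 -c "
from h import *
report()"
```

```text
t 11.25 tcp_s [ -3.6   2.8 225.7] lean 0.002 roll -0.001 yaw 0.001 F [-4.5 -8.3  9.4] M [-1.48  0.9  -0.04] w 0.0111 hook 18.3 184.2
```

Request:
play_rows(
  deltas=[0, 0, 0, 0, 0, 0, 12, 0, 0, 0, 0, 0, 0.02, 20, 0, 0, 0, 0, 0, 0, 30, 0, 0, 0, 0, 0, 0, 45, 0, 0, 0, 0, 0, 0, 45],
  grip_force=30,
)

```text
time: 11.75
ee_pos: [0.5309, 0.3401, 0.2252]
orientation: [-0.0, 0.084, 0.996, 0.0]
force: [-0.5, 0.4, -0.6]
grip_width: 0.0384
finger_force: 0.0
```

Request:
play_rows(
  deltas=[0, 0, 0, 0, 0, 0.1, 45, 0, 0, 0, 0, 0, 0.3, 45, 0, 0, 0, 0, 0, 0.6, 45, 0, 0, 0, 0, 0, 0.8, 45, 0, 0, 0, 0, 0, 0.8, 45],
)

```text
time: 12.25
ee_pos: [0.5305, 0.3397, 0.3578]
orientation: [-0.0, 0.084, 0.996, 0.0]
force: [0.8, -0.6, 0.6]
grip_width: 0.0387
finger_force: 0.0
```

Request:
play_rows(
  deltas=[0, 0, 0, 0, -0.6, 0.8, 45, 0, 0, 0, 0, -0.6, 0, 45, 0, 0, 0, 0, 0, 0, 45, 0, 0, 0, 0, 0, 0, 45],
)

```text
time: 12.65
ee_pos: [0.5309, 0.2793, 0.3962]
orientation: [0.0, 0.085, 0.996, 0.0]
force: [-0.2, 0.2, 0.1]
grip_width: 0.0383
finger_force: 0.0
```

```bash
python3 - <<'E'
from h import *
report()
S=snap("scene","s6",(265,170,465,345),1)
D=snap("side","d6",(110,170,310,345),1)
W=snap("wrist","w6",(100,60,490,360),1)
a=np.hstack([cv2.imread("pics/s6.png"),cv2.imread("pics/d6.png")]);b=cv2.resize(cv2.imread("pics/w6.png"),(400,308))
cv2.imwrite("pics/all6.png",np.vstack([cv2.resize(a,(800,350)) ,np.hstack([b,b*0])])[:600])
E
```

```text
t 12.65 tcp_s [-62.3  -7.6 396.2] lean -0.001 roll -0.001 yaw -0.0 F [-0.2  0.2  0.1] M [ 0.01 -0.01 -0.02] w 0.0383 hook -40.3 354.7
```

View pics/all6.png

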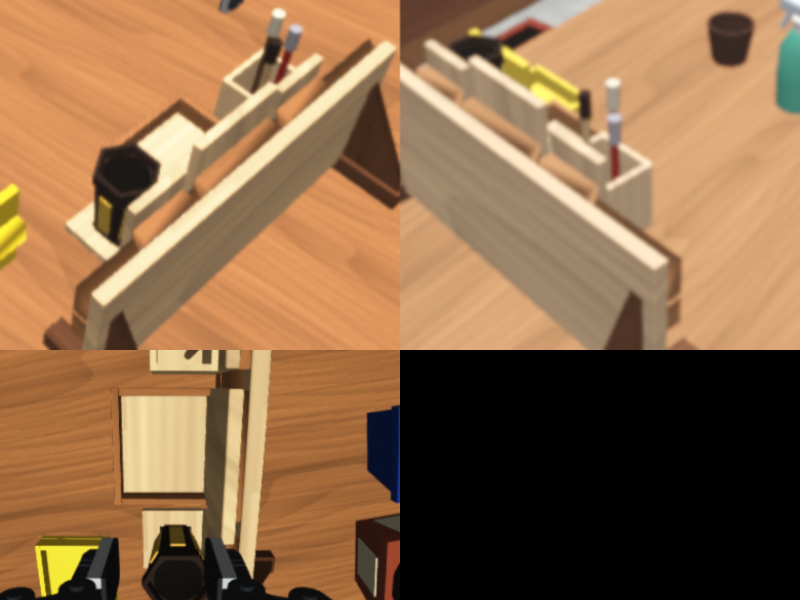

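Request:
play_rows(
  deltas=[0, 0, -0.62, -0.126, -0.82, -0.08, 100, 0, 0, -0.62, -0.126, -0.82, -0.08, 100, 0, 0, -0.62, -0.126, -0.82, -0.08, 100, 0, 0, -0.62, -0.126, -0.82, -0.08, 100, 0, 0, -0.62, -0.126, -0.82, -0.08, 100],
)

```text
time: 13.3
ee_pos: [0.4987, 0.0742, 0.3747]
orientation: [-0.0, 0.313, 0.95, 0.0]
force: [-0.1, -0.6, 0.3]
grip_width: 0.0851
finger_force: 0.0
```

Request:
play_rows(
  deltas=[0, 0, -0.62, -0.126, -0.82, -0.08, 100, 0, 0, -0.62, -0.126, -0.82, -0.08, 100, 0, 0, -0.62, -0.126, -0.82, -0.08, 100, 0, 0, -0.62, -0.126, -0.82, -0.08, 100, 0, 0, -0.62, -0.126, -0.82, -0.08, 100],
)

```text
time: 13.8
ee_pos: [0.4676, -0.131, 0.355]
orientation: [-0.0, 0.523, 0.852, 0.0]
force: [0.9, 0.4, 0.3]
grip_width: 0.0852
finger_force: 0.0
```

Request:
play_rows(
  deltas=[0, 0, -0.62, -0.126, -0.82, -0.08, 100, 0, 0, -0.62, -0.126, -0.82, -0.08, 100, 0, 0, -0.62, -0.126, -0.82, -0.08, 100, 0, 0, -0.62, -0.126, -0.82, -0.08, 100, 0, 0, -0.62, -0.126, -0.82, -0.08, 100],
)

```text
time: 14.3
ee_pos: [0.4366, -0.336, 0.3348]
orientation: [-0.0, 0.705, 0.709, 0.0]
force: [0.5, -0.9, -0.3]
grip_width: 0.0854
finger_force: 0.0
```

Request:
play_rows(
  deltas=[0, 0, 0, 0, 0, 0, 100, 0, 0, 0, 0, 0, 0, 100],
)

```text
time: 14.5
ee_pos: [0.4366, -0.3352, 0.3343]
orientation: [-0.001, 0.705, 0.71, 0.0]
force: [0.6, 0.5, 0.2]
grip_width: 0.0852
finger_force: 0.0
```

```bash
cat > pot.py <<'E'
from h import *
from bench import *
import sys
c=snap("wrist",sys.argv[1]);s=state();print(s["time"],s["ee_pos"].round(4),s["orientation"].round(4),s["q"].round(2))
a=np.arctan2(s["orientation"][2],s["orientation"][1]);print("tool y ang",2*a-np.pi/2)
hsv=cv2.cvtColor(c["image"],cv2.COLOR_RGB2HSV)
m=cv2.inRange(hsv,(105,130,15),(130,255,255))
ks=cv2.findContours(m,cv2.RETR_EXTERNAL,cv2.CHAIN_APPROX_NONE)[0];k=max(ks,key=cv2.contourArea)
print("blob",cv2.boundingRect(k),cv2.contourArea(k))
X=np.array([onz(c,p[0],.1)[:2] for p in k.astype(float)])*1000
r=cv2.minAreaRect(X.astype(np.float32));print("rim rect mm",r)
h=cv2.approxPolyDP(cv2.convexHull(k),3,True)[:,0];print("poly px",h.tolist())
print("poly mm",[onz(c,p,.1)[:2].round(4).tolist() for p in h.astype(float)])
u,v=h.mean(0).astype(int);im=c["image"]
print("row",v,[tuple(map(int,im[v,x])) for x in range(u-48,u+52,4)])
E
python3 pot.py w7
```

```text
14.55 [ 0.4371 -0.3339  0.3348] [-7.000e-04  7.037e-01  7.105e-01  6.000e-04] [ 1.09  0.38 -0.72  1.51  0.25  1.35  0.36]
tool y ang 0.00959561709209189
blob (230, 143, 55, 55) 2543.0
rim rect mm ((436.39459228515625, -343.8428039550781), (59.59065628051758, 58.72256851196289), 86.31719970703125)
poly px [[233, 143], [284, 147], [279, 197], [230, 193]]
poly mm [[0.4098, -0.3129], [0.4666, -0.317], [0.4624, -0.3751], [0.4056, -0.3706]]
row 170 [(168, 107, 59), (170, 110, 60), (163, 105, 57), (159, 102, 56), (159, 102, 56), (163, 104, 56), (45, 77, 168), (17, 34, 82), (42, 73, 166), (44, 77, 170), (43, 76, 169), (44, 77, 171), (46, 80, 172), (45, 79, 171), (45, 79, 172), (47, 81, 174), (44, 76, 165), (8, 17, 42), (48, 82, 175), (137, 93, 72), (166, 107, 59), (162, 104, 58), (164, 105, 58), (168, 108, 57), (170, 110, 60)]
```

Request:
play_rows(
  deltas=[0, 0, -0.51, 0.02, -0.18, 0, 100, 0, 0, 0, 0, 0, -0.9, 100, 0, 0, 0, 0, 0, -0.9, 100, 0, 0, 0, 0, 0, -0.9, 100, 0, 0, 0, 0, 0, -0.9, 100],
)

```text
time: 15.05
ee_pos: [0.4385, -0.3422, 0.1544]
orientation: [0.001, 0.73, 0.684, 0.001]
force: [0.4, 0.8, -0.1]
grip_width: 0.0853
finger_force: 0.0
```

Request:
play_rows(
  deltas=[0, 0, 0, 0, 0, -0.9, 100, 0, 0, 0, 0, 0, -0.6, 100, 0, 0, 0, 0, 0, -0.31, 100, 0, 0, 0, 0, 0, 0, 100, 0, 0, 0, 0, 0, 0, 60],
)

```text
time: 15.55
ee_pos: [0.4385, -0.3431, 0.0655]
orientation: [0.0, 0.73, 0.683, 0.0]
force: [0.7, -0.6, 0.0]
grip_width: 0.0732
finger_force: 0.0
```

Request:
play_rows(
  deltas=[0, 0, 0, 0, 0, 0, 40, 0, 0, 0, 0, 0, 0, 40, 0, 0, 0, 0, 0, 0, 40, 0, 0, 0, 0, 0, 0, 40],
  grip_force=40,
)

```text
time: 15.95
ee_pos: [0.4382, -0.3441, 0.0663]
orientation: [0.001, 0.731, 0.682, 0.0]
force: [-2.0, 2.9, 6.7]
grip_width: 0.0596
finger_force: 43.0
```

```bash
python3 -c "
from h import *
report()
from bench import *
s=state();a=np.arctan2(s['orientation'][2],s['orientation'][1]);print('tool y ang',2*a-np.pi/2,s['ee_pos'],s['finger_force'])"
```

```text
t 15.95 tcp_s [-692.5  -21.6   66.3] lean 0.001 roll -0.002 yaw -1.47 F [-2.   2.9  6.7] M [0.59 0.27 0.1 ] w 0.0596 hook -670.5 24.8
tool y ang -0.069089127397582 [ 0.43815561 -0.34413729  0.06628868] 42.98121392726898
```

Request:
play_rows(
  deltas=[0, 0, 0, 0, 0, 0.3, 40, 0, 0, 0, 0, 0, 0.9, 40, 0, 0, 0, 0, 0, 0.9, 40, 0, 0, 0, 0, 0, 0.9, 40, 0, 0, 0, 0, 0, 0.9, 40],
)

```text
time: 16.45
ee_pos: [0.437, -0.344, 0.262]
orientation: [0.0, 0.731, 0.682, 0.0]
force: [0.1, -1.2, -2.9]
grip_width: 0.0594
finger_force: 45.2
```

Request:
play_rows(
  deltas=[0, 0, 0, 0, 0, 0.9, 40, 0, 0, 0, 0, 0, 0.9, 40, 0, 0, -0.04, 0.06, 0.42, 0.3, 40, 0, 0, -0.04, 0.11, 0.8, 0, 40, 0, 0, -0.04, 0.11, 0.8, 0, 40],
)

```text
time: 16.95
ee_pos: [0.4512, -0.2424, 0.3656]
orientation: [0.001, 0.738, 0.675, 0.0]
force: [-0.6, 0.2, -3.5]
grip_width: 0.0596
finger_force: 45.2
```

Request:
play_rows(
  deltas=[0, 0, -0.05, 0.11, 0.8, 0, 40, 0, 0, -0.05, 0.11, 0.8, 0, 40, 0, 0, -0.05, 0.11, 0.8, 0, 40, 0, 0, -0.05, 0.11, 0.8, 0, 40, 0, 0, -0.05, 0.11, 0.8, 0, 40],
)

```text
time: 17.45
ee_pos: [0.4784, -0.0417, 0.3652]
orientation: [0.001, 0.75, 0.661, 0.0]
force: [1.2, 0.8, -2.5]
grip_width: 0.0598
finger_force: 45.2
```

Request:
play_rows(
  deltas=[0, 0, -0.05, 0.11, 0.8, 0, 40, 0, 0, -0.05, 0.11, 0.8, 0, 40, 0, 0, -0.05, 0.11, 0.8, 0, 40, 0, 0, -0.05, 0.11, 0.8, 0, 40, 0, 0, 0, 0, 0, 0, 40],
)

```text
time: 17.95
ee_pos: [0.4996, 0.1236, 0.3654]
orientation: [-0.001, 0.757, 0.654, 0.002]
force: [-0.4, 0.2, -2.7]
grip_width: 0.0599
finger_force: 44.4
```

```bash
python3 -c "
from h import *
report()
from bench import *
s=state();a=np.arctan2(s['orientation'][2],s['orientation'][1]);print('tool y ang',2*a-np.pi/2,s['ee_pos'],s['finger_force'],s['q'].round(2))
c=snap('side','d8');print()"
```

```text
t 17.95 tcp_s [-221.1   -3.   365.4] lean -0.004 roll -0.0 yaw -1.546 F [-0.4  0.2 -2.7] M [ 0.03 -0.04 -0.  ] w 0.0599 hook -198.9 324.0
tool y ang -0.14550867060754458 [0.49957124 0.12362592 0.36543768] 44.364057183265686 [ 0.32  0.32 -0.86  1.53  0.24  1.4  -0.7 ]
```

Request:
play_rows(
  deltas=[0, 0, -0.04, 0.1, 0.7, 0, 40, 0, 0, -0.04, 0.1, 0.7, 0, 40, 0, 0, -0.04, 0.1, 0.7, 0, 40, 0, 0, -0.04, 0.1, 0.7, 0, 40, 0, 0, 0, 0.1, 0.42, 0, 40],
)

```text
time: 18.5
ee_pos: [0.5256, 0.279, 0.3648]
orientation: [-0.0, 0.767, 0.641, 0.0]
force: [0.3, -0.6, -2.5]
grip_width: 0.0597
finger_force: 43.7
```

Request:
play_rows(
  deltas=[0, 0, 0, 0, 0, 0, 40, 0, 0, 0, 0, 0, 0, 40],
)

```text
time: 18.7
ee_pos: [0.5261, 0.2765, 0.3644]
orientation: [0.0, 0.768, 0.641, -0.0]
force: [0.8, -0.3, -2.5]
grip_width: 0.0598
finger_force: 43.8
```

```bash
python3 -c "
from h import *
report()
S=snap('scene','s8');D=snap('side','d8');W=snap('wrist','w8')
# blue pot blob in both fixed views
for n,c in(('scene',S),('side',D)):
    hsv=cv2.cvtColor(c['image'],cv2.COLOR_RGB2HSV);m=cv2.inRange(hsv,(105,130,15),(130,255,255))
    print(n,[cv2.boundingRect(k) for k in cv2.findContours(m,0,2)[0] if cv2.contourArea(k)>80])
# expected box tray front outer top corners and inner floor corners
def w(x,y,z): return [*(G+(x/1e3)*NS+(y/1e3)*DS),z/1e3]
for n,c in(('scene',S),('wrist',W)): print(n,proj(c,[w(-115,-65,161),w(-115,65,161),w(-10,-65,266),w(-10,65,266)]).round().tolist())
"
```

```text
t 18.7 tcp_s [-65.9  -3.3 364.4] lean 0.001 roll 0.0 yaw -1.58 F [ 0.8 -0.3 -2.5] M [-0.   -0.01  0.06] w 0.0598 hook -43.9 322.9
scene [(450, 330, 62, 54), (344, 172, 45, 41), (365, 157, 26, 25), (169, 36, 40, 43)]
side [(0, 304, 84, 80), (163, 152, 38, 41), (162, 138, 23, 16)]
scene [[318.0, 243.0], [355.0, 216.0], [361.0, 241.0], [400.0, 210.0]]
wrist [[314.0, 211.0], [194.0, 213.0], [343.0, 119.0], [158.0, 121.0]]
```

Request:
play_rows(
  deltas=[0, 0, 0.06, -0.03, 0.164, 0, 40, 0, 0, 0, 0, 0, -0.7, 40, 0, 0, 0, 0, 0, -0.8, 40, 0, 0, 0, 0, 0, -0.7, 40, 0, 0, 0, 0, 0, -0.5, 40],
)

```text
time: 19.35
ee_pos: [0.5238, 0.2849, 0.2275]
orientation: [-0.0, 0.765, 0.644, -0.001]
force: [-0.7, 0.1, -2.3]
grip_width: 0.0597
finger_force: 43.9
```

Request:
play_rows(
  deltas=[0, 0, 0, 0, 0, -0.3, 40, 0, 0, 0, 0, 0, -0.1, 40, 0, 0, 0, 0, 0, 0, 40, 0, 0, 0, 0, 0, 0, 40],
)

```text
time: 19.75
ee_pos: [0.5247, 0.2863, 0.2108]
orientation: [-0.0, 0.765, 0.644, 0.001]
force: [-0.9, 0.2, -1.8]
grip_width: 0.0594
finger_force: 44.0
```

```bash
python3 -c "
from h import *
report()"
```

```text
t 19.75 tcp_s [-56.5  -0.3 210.8] lean -0.001 roll -0.001 yaw -1.571 F [-0.9  0.2 -1.8] M [ 0.04  0.03 -0.05] w 0.0594 hook -34.4 169.3
```

Request:
play_rows(
  deltas=[0, 0, 0, 0, 0, -0.06, 40, 0, 0, 0, 0, 0, -0.06, 40, 0, 0, 0, 0, 0, -0.05, 40, 0, 0, 0, 0, 0, -0.02, 40, 0, 0, 0, 0, 0, 0, 40],
)

```text
time: 20.25
ee_pos: [0.5243, 0.2858, 0.2]
orientation: [-0.0, 0.765, 0.645, -0.0]
force: [0.4, 0.6, -2.3]
grip_width: 0.0596
finger_force: 44.0
```

Request:
play_rows(
  deltas=[0, 0, 0, 0, 0, -0.02, 40, 0, 0, 0, 0, 0, -0.01, 40, 0, 0, 0, 0, 0, 0, 40],
)

```text
time: 20.55
ee_pos: [0.5244, 0.286, 0.1995]
orientation: [0.0, 0.765, 0.645, 0.0]
force: [-1.0, -1.9, 4.2]
grip_width: 0.0598
finger_force: 44.4
```

Request:
play_rows(
  deltas=[0, 0, 0, 0, 0, 0, 74, 0, 0, 0, 0, 0, 0, 80, 0, 0, 0, 0, 0, 0, 85, 0, 0, 0, 0, 0, 0, 85],
)

```text
time: 20.95
ee_pos: [0.5245, 0.2859, 0.1986]
orientation: [-0.0, 0.765, 0.644, 0.0]
force: [-0.1, -0.2, -0.0]
grip_width: 0.0724
finger_force: 0.0
```

Request:
play_rows(
  deltas=[0, 0, 0, 0, 0, 0.1, 85, 0, 0, 0, 0, 0, 0.4, 85, 0, 0, 0, 0, 0, 0.8, 85, 0, 0, 0, 0, 0, 0.8, 85, 0, 0, 0, 0, 0, 0.8, 85],
)

```text
time: 21.45
ee_pos: [0.5241, 0.2858, 0.3457]
orientation: [-0.0, 0.764, 0.645, 0.0]
force: [0.6, 1.2, 0.6]
grip_width: 0.0726
finger_force: 0.0
```

Request:
play_rows(
  deltas=[0, 0, 0, 0, -0.6, 0.5, 85, 0, 0, 0, 0, -0.6, 0, 85, 0, 0, 0, 0, 0, 0, 85, 0, 0, 0, 0, 0, 0, 85],
)

```text
time: 21.85
ee_pos: [0.5245, 0.2253, 0.369]
orientation: [0.0, 0.765, 0.644, 0.0]
force: [0.2, 1.1, 0.0]
grip_width: 0.0728
finger_force: 0.0
```

```bash
python3 pot.py w9 | head -3; python3 - <<'E'
from h import *
report()
c=pickle.load(open("w9.pkl","rb"))
hsv=cv2.cvtColor(c["image"],cv2.COLOR_RGB2HSV);m=cv2.inRange(hsv,(105,130,15),(130,255,255))
for k in cv2.findContours(m,0,cv2.CHAIN_APPROX_NONE)[0]:
    if cv2.contourArea(k)<800: continue
    X=np.array([st(onz(c,p[0],.233)) for p in k.astype(float)])[:,:2]
    print(cv2.boundingRect(k),cv2.minAreaRect(X.astype(np.float32)))
# are the table things and neighbours unchanged against the first scene picture?
a=pickle.load(open("cam0.pkl","rb"))["scene"]["image"].astype(int);b=snap("scene","s9")["image"].astype(int)
df=(np.abs(a-b).max(2)>40).astype(np.uint8);print("changed",[cv2.boundingRect(k) for k in cv2.findContours(df,0,2)[0] if cv2.contourArea(k)>25])
for n in("scene","side"):
    c=snap(n,n+"9");
    hsv=cv2.cvtColor(c["image"],cv2.COLOR_RGB2HSV);m=cv2.inRange(hsv,(105,130,15),(130,255,255))
    print(n,[cv2.boundingRect(k) for k in cv2.findContours(m,0,2)[0] if cv2.contourArea(k)>60])
    w=lambda x,y,z:[*(G+(x/1e3)*NS+(y/1e3)*DS),z/1e3]
    p=proj(c,[w(-58+i,j,z) for i in(-30,30) for j in(-30,30) for z in(133,233)]);print("expected",p.min(0).round(),p.max(0).round())
E
```

```text
21.9 [0.5242 0.2261 0.3688] [-2.000e-04  7.646e-01  6.445e-01  1.000e-04] [ 0.07  0.42 -0.85  1.38  0.31  1.47 -0.93]
tool y ang -0.1700307147362783
blob (204, 75, 75, 75) 5279.5
t 21.9 tcp_s [-115.9   -9.9  368.8] lean -0.0 roll 0.0 yaw -1.571 F [0.6 0.2 0.1] M [0.03 0.   0.04] w 0.0728 hook -93.8 327.3
(204, 75, 75, 75) ((-57.238075256347656, 1.7683334350585938), (58.562774658203125, 58.41011428833008), 89.8412857055664)
changed [(391, 211, 12, 14), (327, 209, 75, 58), (248, 208, 55, 47), (177, 131, 30, 40), (322, 128, 49, 46), (349, 105, 14, 6), (342, 93, 34, 11), (334, 92, 5, 23), (380, 71, 15, 34), (336, 70, 41, 21), (332, 50, 11, 19), (346, 37, 50, 43), (326, 24, 10, 23), (360, 18, 40, 23), (359, 0, 59, 16), (342, 0, 19, 22), (159, 0, 43, 49)]
scene [(450, 330, 62, 54), (339, 227, 22, 29), (344, 210, 36, 28), (263, 48, 7, 16), (169, 36, 40, 43)]
expected [336. 209.] [380. 265.]
side [(0, 304, 84, 80), (185, 222, 14, 10), (172, 206, 27, 17)]
expected [164. 203.] [203. 259.]
```

```bash
python3 -c "
from bench import *
print(sign_off())"
```

```text
the job is handed in; nothing more can be done
None
```

The box hangs locked and straight in the gap and the blue pot stands upright and square in it, with the gripper clear; job handed in at 22 s (box checked by eye before the pot went in, pot checked by camera measurement).

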